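# Seat the chain guide, then hold the ratchet tensioner back

## Task

An engine's oil-pump chain drive lies face up on the bench, ready for its chain: take the loose chain guide out of the drip tray and seat it fully home on the two dowel pins of the plate, upright and with its black running shoe facing the sprockets, and let go of it. Then push the sprung tensioner rail on the other side of the sprockets back, away from them, past both clicks of its ratchet, and finish holding it back there with the gripper, because it springs out again if released and the chain is to be laid on while you hold. Leave the sockets and the spare sprocket that stand about in the tray and on the plate where they are.

Things in the scene. Friction and masses are not known exactly. Their poses are not given: they have to be found in the camera images.
- module: Fixed chain-drive module, face up: grey cast plate 250 (x) x 280 (y) x 15 mm with lugs at its corners; origin: centre of its underside, on the bench; z up. Flat sprockets on the line x = 25 mm: 68 mm across at y = -90, 108 mm across at y = 80 (tops 35, hubs at most 47 mm above the bench). Free gap between them: y = -56 to 26. Dowel pins on the +x side, tensioner rail and its housing (top 51 mm above the bench) on the -x side.
- seat (a point): Midway between the two steel dowel pins, at the top of their pads (21 mm above the bench); axes as the module's. Pins at y = -50 and 50 mm, 9 mm across, 20 mm tall, top 5 mm tapered to 4 mm across. The fully seated guide has its origin here and its axes along these.
- guide: Loose chain guide, 0.15 to 0.3 kg, upright in the tray. Origin: underside, midway between its bores; y along it, z up. Aluminium web 76 mm long, black running shoe 143 mm long on its -x side; web and shoe 30 mm tall, together spanning x = -18 to 2 mm (20 mm to grip) for y = -35 to 35. Bosses 24 x 24 x 16 mm at y = -50 and 50 mm with vertical through bores 11 mm across.
- guide_grip (a point): Point in the guide's web, 8 mm to the -x (shoe) side of its origin and 20 mm above its underside, in the middle of the 20 mm grip width.
- tray: Fixed shallow steel drip tray 240 x 240 mm; floor 2 mm thick, rim 16 mm high and 3 mm thick. Origin: centre of its underside. The guide lies in it.
- rail: Tensioner rail: curved aluminium bar 14 mm thick, black plastic running face on its +x side (towards the sprockets), 28 mm tall (22 to 50 mm above the bench), reaching 140 mm along its own -y from the hinge to its free end. Origin: on the vertical hinge axis, 15 mm above the bench, at module x = -47, y = 85 mm; z up.
- rail_push (a point): Where to push: on the rail's running face, 100 mm from the hinge, in the gap between the sprockets, 36 mm above the bench (21 mm above the plate); axes as the rail's. Push along -x, away from the sprockets; the spring plunger acts right behind it. With the guide seated, about 80 mm are free between this face and the guide's shoe.
- tensioner (a joint): Hinge angle of the rail, rad: 0 = sprung fully out (start), grows as it is pushed back, 10 mm at the push point per 0.1 rad. The ratchet's two teeth pass the pawl at 0.06 and 0.15; past 0.20 both have clicked by; hard stop at 0.25. The spring takes about 8 N at the start and 15 N at the stop, each tooth up to 6 N more. It springs out when released.
- pawl (a joint): Slide of the ratchet pawl beside the plunger, m: 0 = down against the plunger; it is lifted about 0.002 and drops back to 0 as each tooth clicks by.
- deep_socket: Bystander: steel socket standing on a corner of the module's plate, 26 mm across, 50 mm tall; origin at the centre of its underside.
- short_socket: Bystander: steel socket standing in the drip tray, 28 mm across, 34 mm tall; origin at the centre of its underside.
- spare_sprocket: Bystander: small dark sprocket lying in the drip tray, 52 mm across its teeth, 16 mm tall; origin at the centre of its underside.
There are look-alikes about, which are no part of the job. There is more than one size of the guide; the one meant has the size given above.

How it is judged:
By the outcome, as a careful person would: the job done as asked, in the order asked, and still so for the second after the job is handed in, while the arm keeps its last pose, push and grip.
It also fails if it takes over 58 s, if anything falls off the work surface, if the arm or the gripper's body presses on something with over 40 N, if the wrist force passes 120 N, or if a joint passes its speed limit or range.

## Robot

A 6-joint arm with a two-finger parallel gripper is mounted at the origin on the work surface. World frame = base frame: x ahead of the robot, y to its left, z up, the work surface at z = 0. Lengths are in m, angles in rad, forces in N, time in s.
With the tool pointing down it reaches from about 0.35 to 0.775 m from the base axis. Payload 7.3 kg.
Tool frame: the origin (TCP) lies on the centre line of the jaws, within the pads' length; the fingertips stand ahead of it and the grasp point (between the pads) lies 11 mm behind it (robot.nose_length is the z of the fingertips in the tool frame, in m); z points along the fingers, y is the line along which they close (so a half turn about z gives the same grasp; the last joint's range is limited). The gripper opens to 92 mm and grips with 3 to 60 N. Pads are 19 mm wide; open, the fingers measure 130 mm over their backs; the gripper's body (75 mm by 190 mm) begins 47 mm behind the grasp point.
Start: joints at [1.081, 0.342, 1.524, -0, 1.275, -0.146], TCP at [0.177, 0.494, 0.235] pointing down, gripper open.
Joint ranges: [-2.53, 2.53], [-0.77, 2.02], [0.04, 2.7], [-1, 4.14], [0.28, 2.66], [-3.11, 3.11]. Speed limits (rad/s): [2.57, 2.57, 3.14, 3.14, 3.14, 3.14].

## Interface

Orientations are given as [roll, pitch, yaw] about the fixed x, y, z axes, in that order (R = Rz(yaw) Ry(pitch) Rx(roll)).
In Python, from cell import robot, cams gives the robot as it stands. The module is installed in compiled form; this text tells all that it offers.
- The arm moves only by the tool carry_out, never from a script. Its argument "deltas" is a list of rows, each a list of 7 numbers: the shift along the tool's x, y, z in cm, then the turn, a rotation vector about the tool's x, y, z in rad, then the opening, from 0 (shut) to 1 (fully open). A call has exactly 8 rows; each row shifts and turns the commanded pose from where the row before left it, along the tool's axes as they then stand; what a row does not reach is not made up. A row lasts 1/12 s, in which the tool goes at most 41.7 mm and 7.16 degrees, less where a joint would pass 70% of its speed; a pose out of reach is approached as far as the arm can. A call is refused whole if a number of a shift passes 4.17 or a number of a turn 0.125, either way. A call with a gripper value outside its range is refused whole. The fingers move at their own pace and stop on an object; "force" is the grip in N (left out, the last holds). Time passes only in rows, so rows that do not move let the fingers close, or fill a call up. It gives the time, the measured TCP pose, the force, the opening and the grip force at its end, in the units of the state.
- robot.observe(): the state, without advancing time (a new reading comes with each control period).
- cams.read_camera(name): name is "scene" or "side" or "wrist"; returns a dict with "image" (384x512x3 uint8, blue, green, red), "depth" (384x512 float32, m along the optical axis (not along the pixel's ray), 0 where there is no reading), "fx", "fy", "cx", "cy" (pixels), "world_to_cam" (4x4, takes a point from world to camera coordinates). Camera axes: x right, y up, looking along -z (the intrinsics and any distortion apply to the point x, -y, -z); pixel columns grow to the right and rows downward; lengths in m; the calibration is good to about 2 mm. The wrist camera is an equidistant fisheye: a pixel r from the principal point sees the ray r / f radians off the axis. A picture is of the moment at which its call begins.
- robot.hand_in(): hands the job in; it is judged then, once.
The state is a dict: "time": time; "qpos": joint angles; "qvel": joint speeds; "joint_efforts": joint torques, N m; "tool_pos": TCP position; "tool_rot": TCP orientation; "contact_force": force on the tool from outside, world axes, zero at the start; "torque": the same for the moment, N m; "opening": finger opening in m; "grip_force": force on a finger pad.
Only numpy, scipy, OpenCV 4.12 (cv2) and the standard library are available. Lean on these libraries where they do the work, as an engineer would, in place of code of your own. Each camera call takes 0.05 s, during which the arm holds its last target. There are 200 camera calls.

## Working session

There is one attempt and no reset: what is moved stays moved. The work goes in short steps, Python scripts to look and compute and a tool call to move; the robot and the scene stay as the last step left them, time stands still between calls to the robot, and variables do not carry over. Pictures are saved under pics/ and viewed, at most 10 in all, crops included, and the job is handed in when it is done.

Besides the shell and the picture viewer there is one more tool, called after ">>>" as name([rows], argument=value, ...), one row to a line, values as JSON. carry_out: Moves the arm, as the interface text tells. Its arguments: {"type":"object","properties":{"deltas":{"type":"array","items":{"type":"array","items":{"type":"number"}}},"force":{"type":"number"}},"required":["deltas"]}

```bash
mkdir -p pics; cat > h.py <<'E'
import numpy as np, cv2
from cell import robot, cams
def shot(n):
    d=cams.read_camera(n); return d
def pts(d):
    """world points per pixel from depth (pinhole)"""
    v,u=np.mgrid[0:384,0:512]; z=d["depth"]
    P=np.stack([(u-d["cx"])/d["fx"]*z,-(v-d["cy"])/d["fy"]*z,-z,np.ones_like(z)],-1)
    return (P@np.linalg.inv(d["world_to_cam"]).T)[...,:3]
def ray(d,u,v,fish=False):
    x=(u-d["cx"])/d["fx"];y=(v-d["cy"])/d["fy"]
    if fish:
        r=np.hypot(x,y); s=np.sin(r)/max(r,1e-9); c=np.array([x*s,-y*s,-np.cos(r)])
    else: c=np.array([x,-y,-1])
    M=np.linalg.inv(d["world_to_cam"]); return M[:3,3],M[:3,:3]@c
def onz(d,u,v,z,fish=False):
    o,r=ray(d,u,v,fish); return o+r*(z-o[2])/r[2]
E
python3 - <<'E'
from h import *
ims=[]
for n in ["scene","side","wrist"]:
    d=shot(n); np.savez(f"pics/{n}0.npz",**d); ims.append(d["image"])
    M=np.linalg.inv(d["world_to_cam"]); print(n,d["fx"],d["cx"],d["cy"],M[:3,3].round(3),(-M[:3,2]).round(3))
cv2.imwrite("pics/a.png",cv2.resize(ims[0],(800,600)));cv2.imwrite("pics/b.png",cv2.resize(np.hstack(ims[1:]),(800,300)))
o=robot.observe();print(o,robot.nose_length)
E
```

```text
scene 358.0705110053654 252.58451136307417 184.2800808738511 [1.128 0.073 0.608] [-0.731 -0.192 -0.655]
side 384.4604521355689 262.10147966147423 194.25796727569974 [ 0.314 -0.746  0.763] [ 0.181  0.671 -0.719]
wrist 297.3186396354542 258.2457949993795 195.77417527034058 [0.112 0.516 0.385] [ 0.238 -0.086 -0.967]
{'time': 0.15, 'qpos': array([ 1.08102797e+00,  3.42549525e-01,  1.52478117e+00,  1.64570671e-06,
        1.27540784e+00, -1.46000804e-01]), 'qvel': array([ 0.00044744, -0.0016303 , -0.00222661,  0.00068853,  0.00055121,
        0.00055735]), 'joint_efforts': array([ 1.05156367e-03, -4.31470692e+01, -2.44350851e+01,  7.17348419e-02,
        5.37915726e-02, -7.39338225e-05]), 'tool_pos': array([0.17678465, 0.4940307 , 0.23421717]), 'tool_rot': array([-3.14045920e+00, -1.68262436e-04,  2.79782452e+00]), 'contact_force': array([-0.65571835, -0.8490889 ,  0.01897892]), 'torque': array([-0.02153382, -0.03502687, -0.03554782]), 'grip_force': 0.0, 'opening': 0.09195698105317475} 0.008
```

View pics/a.png

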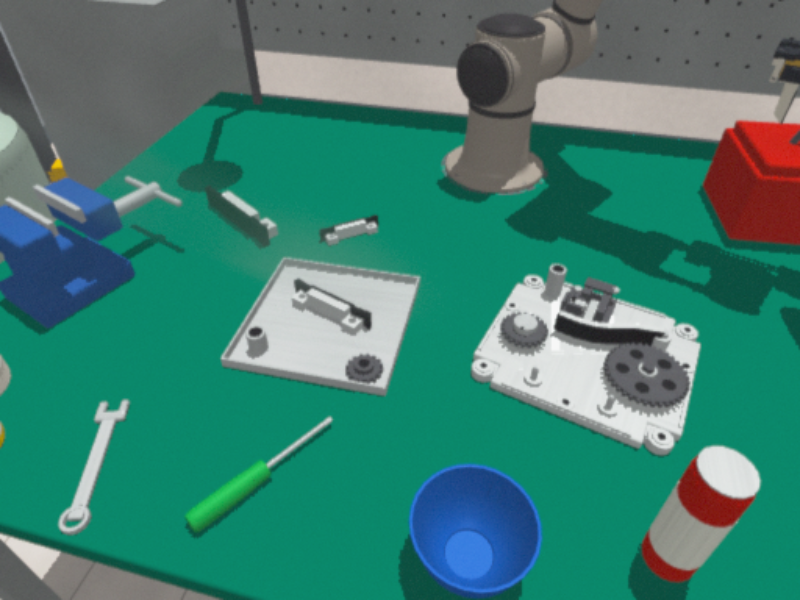

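View pics/b.png

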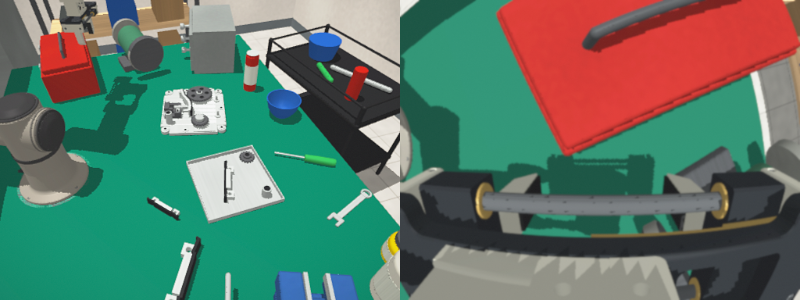

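The scene view shows three candidate guides, in 800x600 pixels: one in the tray at (332,305), a larger one on the bench at (240,215), and a smaller one on the bench at (350,230). The one in the tray fits the task. Module: small sprocket (525,330), large sprocket (647,375), rail (610,330), pins (533,375) and (608,405). I'll confirm the guide in an enlarged crop and measure.

```bash
python3 - <<'E'
from h import *
d=dict(np.load("pics/scene0.npz")); im=d["image"]; P=pts(d)
c=cv2.resize(im[160:260,135:275],None,fx=5.6,fy=5.6,interpolation=cv2.INTER_CUBIC)[:560]
m=cv2.resize(im[160:295,300:455],None,fx=4,fy=4,interpolation=cv2.INTER_CUBIC)
cv2.imwrite("pics/c.png",c);cv2.imwrite("pics/m.png",m[:600])
# sizes of three guides: extents of points above bench in boxes
for nm,(x0,x1,y0,y1) in dict(tray=(182,245,172,216),big=(128,182,115,160),small=(200,250,135,158)).items():
    Q=P[y0:y1,x0:x1].reshape(-1,3); Q=Q[(Q[:,2]>(.02 if nm=='tray' else .008))&(Q[:,2]<.08)]
    (cx,cy),s,a=cv2.minAreaRect(Q[:,:2].astype(np.float32)*1000); print(nm,len(Q),cx,cy,s,a,np.percentile(Q[:,2],[2,50,98]).round(4))
E
```

```text
tray 404 533.7836303710938 -189.16342163085938 (147.86883544921875, 23.356876373291016) 70.91146850585938 [0.0203 0.0307 0.0331]
big 608 329.2043151855469 -438.7096862792969 (206.21470642089844, 41.97664260864258) 59.07221221923828 [0.009  0.032  0.0413]
small 284 324.10205078125 -223.20648193359375 (26.94742774963379, 114.36846923828125) 40.94853973388672 [0.0085 0.0166 0.0241]
```

View pics/c.png

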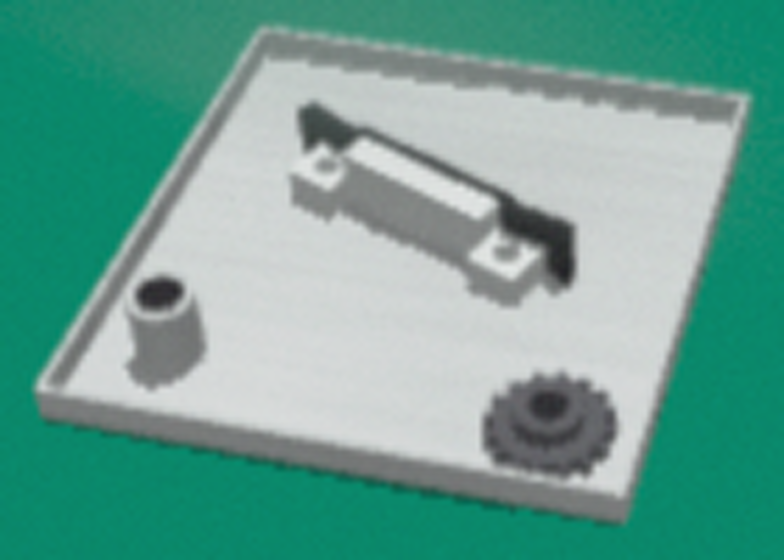

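View pics/m.png

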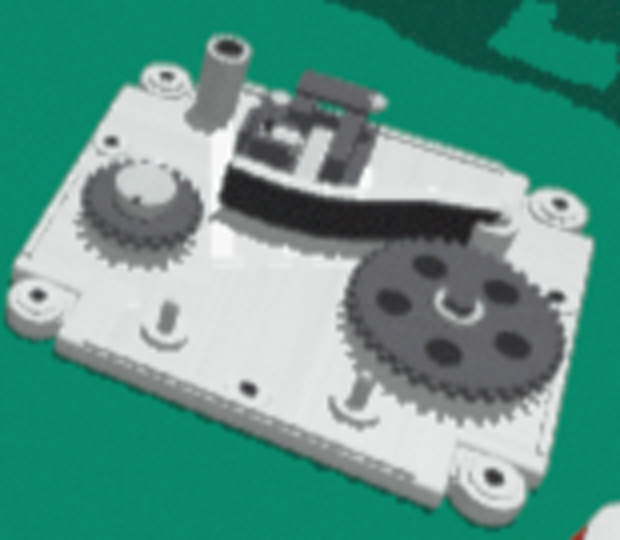

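The crop confirms it: the tray guide is black on its far side and 148 x 23 mm with 32 mm tops, so it is the one meant (the others measure 206 mm and 114 mm). Its bores are at crop (326,166) and (508,252). In the module crop the pin tops are at (168,304) and (362,380), their feet at (166,330) and (355,403).

```bash
python3 - <<'E'
from h import *
d=dict(np.load("pics/scene0.npz")); P=pts(d)
f=lambda c,s,o:((c[0]+.5)/s-.5+o[0],(c[1]+.5)/s-.5+o[1])
def pair(a,b,z,s,o,n):
    A,B=[onz(d,*f(c,s,o),z) for c in(a,b)]; v=B-A
    print(n,A.round(4),B.round(4),"mid",((A+B)/2).round(4),"len",np.linalg.norm(v).round(4),"yaw of module axes",(np.arctan2(v[1],v[0])-np.pi/2).round(4))
pair((326,166),(508,252),.018,5.6,(135,160),"bores")
pair((168,304),(362,380),.041,4,(300,160),"pintops")
pair((166,331),(355,404),.021,4,(300,160),"pads")
pair((146,183),(459,305),.045,4,(300,160),"hubs(170)")
# rail top points
im=d["image"]
for c in [(235,160),(330,200),(420,207),(480,215),(228,48),(160,295)]:
    pass
Q=P[195:225,352:430]; m=(Q[...,2]>.042)&(Q[...,2]<.058); print(Q[m][::25].round(3))
E
```

```text
bores [ 0.5247 -0.2385  0.018 ] [ 0.5566 -0.1438  0.018 ] mid [ 0.5407 -0.1912  0.018 ] len 0.1 yaw of module axes -0.3247
pintops [0.6067 0.1265 0.041 ] [0.6326 0.2223 0.041 ] mid [0.6196 0.1744 0.041 ] len 0.0992 yaw of module axes -0.2641
pads [0.6074 0.1287 0.021 ] [0.6315 0.2237 0.021 ] mid [0.6195 0.1762 0.021 ] len 0.098 yaw of module axes -0.2484
hubs(170) [0.5232 0.1079 0.045 ] [0.5738 0.2708 0.045 ] mid [0.5485 0.1893 0.045 ] len 0.1705 yaw of module axes -0.3013
[[0.467 0.175 0.042]
 [0.465 0.214 0.046]
 [0.476 0.197 0.042]
 [0.502 0.158 0.051]
 [0.506 0.151 0.047]
 [0.51  0.163 0.05 ]
 [0.511 0.174 0.051]
 [0.51  0.185 0.049]
 [0.511 0.198 0.05 ]
 [0.498 0.251 0.051]
 [0.51  0.213 0.05 ]
 [0.497 0.266 0.051]
 [0.512 0.217 0.05 ]
 [0.501 0.269 0.052]
 [0.516 0.215 0.05 ]
 [0.502 0.268 0.05 ]
 [0.52  0.21  0.05 ]
 [0.508 0.263 0.052]
 [0.52  0.213 0.048]
 [0.508 0.265 0.049]
 [0.517 0.222 0.044]
 [0.507 0.274 0.047]
 [0.507 0.275 0.044]
 [0.508 0.295 0.047]
 [0.514 0.29  0.042]]
```

>>> carry_out([
  [-2.35,-2.18,0,0,0,0,1],
  [-2.35,-2.18,0,0,0,0,1],
  [-2.35,-2.18,0,0,0,0,1],
  [-2.35,-2.18,0,0,0,0,1],
  [-2.35,-2.18,0,0,0,0,1],
  [-2.35,-2.18,0,0,0,0,1],
  [-2.35,-2.18,0,0,0,0,1],
  [-2.35,-2.18,0,0,0,0,1],
])

```text
time: 0.82
tool_pos: [0.2954, 0.2653, 0.2347]
tool_rot: [3.142, -0.0, 2.798]
contact_force: [0.5, 0.3, 0.4]
opening: 0.0919
grip_force: 0.0
```

>>> carry_out([
  [-2.35,-2.18,0,0,0,0,1],
  [-2.35,-2.18,0,0,0,0,1],
  [-2.35,-2.18,0,0,0,0,1],
  [-2.35,-2.18,0,0,0,0,1],
  [-2.35,-2.18,0,0,0,0,1],
  [-2.35,-2.18,0,0,0,0,1],
  [-2.35,-2.18,0,0,0,0,1],
  [-2.35,-2.18,0,0,0,0,1],
])

```text
time: 1.48
tool_pos: [0.4137, 0.0376, 0.2347]
tool_rot: [3.141, -0.0, 2.798]
contact_force: [0.5, 0.9, -0.7]
opening: 0.0923
grip_force: 0.0
```

>>> carry_out([
  [-2.35,-2.18,0,0,0,0,1],
  [-2.35,-2.18,0,0,0,0,1],
  [-2.35,-2.18,0,0,0,0,1],
  [-2.35,-2.18,0,0,0,0,1],
  [-2.35,-2.18,0,0,0,0,1],
  [-2.35,-2.18,0,0,0,0,1],
  [-2.35,-2.18,0,0,0,0,1],
  [-2.35,-2.18,0,0,0,0,1],
])

```text
time: 2.15
tool_pos: [0.5319, -0.1899, 0.2343]
tool_rot: [3.141, -0.001, 2.798]
contact_force: [0.1, 1.2, -0.2]
opening: 0.0915
grip_force: 0.0
```

>>> carry_out([
  [0,0,0.5,0,0,0.097,1],
  [0,0,0.5,0,0,0.097,1],
  [0,0,0.5,0,0,0.097,1],
  [0,0,0.5,0,0,0.097,1],
  [0,0,0.5,0,0,0.097,1],
  [0,0,0.5,0,0,0.097,1],
  [0,0,0.5,0,0,0.097,1],
  [0,0,0.5,0,0,0.097,1],
])

```text
time: 2.82
tool_pos: [0.5314, -0.1883, 0.1941]
tool_rot: [-3.141, -0.001, 2.017]
contact_force: [-0.3, 0.4, 0.1]
opening: 0.0921
grip_force: 0.0
```

>>> carry_out([
  [0,0,0.5,0,0,0.097,1],
  [0,0,0.5,0,0,0.097,1],
  [0,0,0.5,0,0,0.097,1],
  [0,0,0.5,0,0,0.097,1],
  [0,0,0.5,0,0,0.097,1],
  [0,0,0.5,0,0,0.097,1],
  [0,0,0.5,0,0,0.097,1],
  [0,0,0.5,0,0,0.097,1],
])

```text
time: 3.48
tool_pos: [0.5314, -0.1883, 0.1541]
tool_rot: [-3.141, -0.0, 1.241]
contact_force: [-0.3, -1.0, 0.1]
opening: 0.0917
grip_force: 0.0
```

```bash
python3 - <<'E'
from h import *
d=shot("wrist"); np.savez("pics/w1.npz",**d); cv2.imwrite("pics/w1.png",cv2.resize(d["image"],(800,600)))
o=robot.observe();print(o["time"],o["tool_pos"],o["tool_rot"],o["contact_force"])
E
```

```text
3.5333 [ 0.53097394 -0.18807007  0.15311536] [-3.13928553e+00 -4.50336542e-04  1.23531310e+00] [ 0.2297824   0.56259884 -1.31206203]
```

View pics/w1.png

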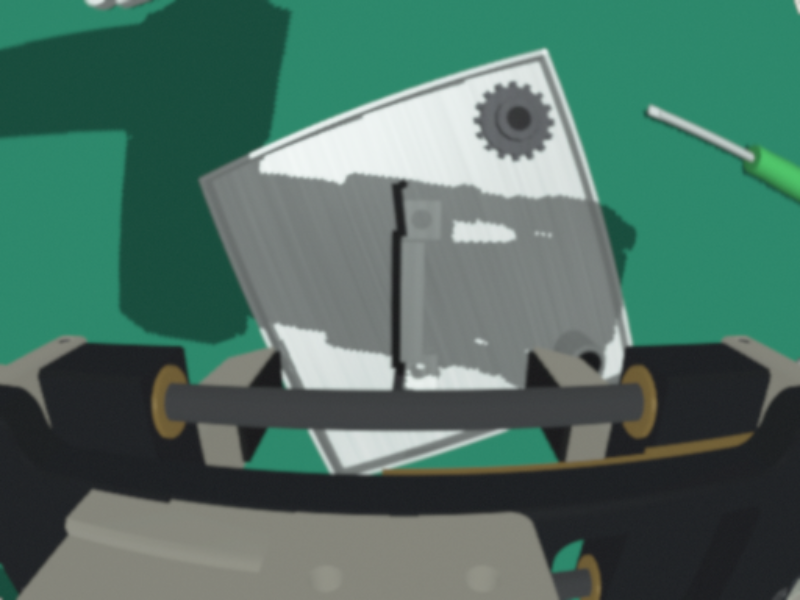

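The wrist view shows the guide between the fingers: bores at (421,219) and (419,366), the short socket at (585,350) near the right-hand finger.

```bash
python3 - <<'E'
from h import *
d=dict(np.load("pics/w1.npz")); s=512/800
g=lambda u,v,z:onz(d,(u+.5)*s-.5,(v+.5)*s-.5,z,True)
A,B=g(419,366,.018),g(421,219,.018); v=B-A
yaw=np.arctan2(v[1],v[0])-np.pi/2; mid=(A+B)/2; ex=np.array([np.cos(yaw),np.sin(yaw)])
print(A,B,np.linalg.norm(v),yaw,"grip",mid[:2]-.008*ex)
S=dict(np.load("pics/scene0.npz")); k=onz(S,(160.5)/5.6-.5+135,295.5/5.6-.5+160,.036)
print("socket",k,"in guide frame",[(k-mid)[:2]@ex,(k-mid)[:2]@[-ex[1],ex[0]]])
E
```

```text
[ 0.52427071 -0.23801799  0.018     ] [ 0.55606885 -0.14670167  0.018     ] 0.09669432460719313 -0.3350879767536896 grip [ 0.53261473 -0.18972901]
socket [ 0.63215295 -0.26436338  0.036     ] in guide frame [np.float64(0.11054571930984745), np.float64(-0.03774994084633884)]
```

>>> carry_out([
  [0,0.2,2.0,0,0,0,0.7],
  [0,0,2.0,0,0,0,0.7],
  [0,0,2.0,0,0,0,0.7],
  [0,0,2.0,0,0,0,0.7],
  [0,0,2.0,0,0,0,0.7],
  [0,0,1.75,0,0,0,0.7],
  [0,0,1.25,0,0,0,0.7],
  [0,0,0.75,0,0,0,0.7],
])

```text
time: 4.2
tool_pos: [0.5326, -0.1886, 0.0155]
tool_rot: [-3.139, -0.001, 1.248]
contact_force: [0.7, -1.1, 0.4]
opening: 0.0644
grip_force: 0.0
```

>>> carry_out([
  [0,0,0,0,0,0,0.1],
  [0,0,0,0,0,0,0.1],
  [0,0,0,0,0,0,0.1],
  [0,0,0,0,0,0,0.1],
  [0,0,0,0,0,0,0.1],
  [0,0,0,0,0,0,0.1],
  [0,0,0,0,0,0,0.1],
  [0,0,0,0,0,0,0.1],
], force=35)

```text
time: 4.87
tool_pos: [0.5336, -0.1891, 0.0176]
tool_rot: [3.141, -0.0, 1.246]
contact_force: [-0.7, 0.1, 3.0]
opening: 0.0195
grip_force: 35.0
```

>>> carry_out([
  [0,0,-0.5,0,0,0,0.1],
  [0,0,-1.5,0,0,0,0.1],
  [0,0,-2.5,0,0,0,0.1],
  [0,0,-3,0,0,0,0.1],
  [0,0,-3,0,0,0,0.1],
  [0,0,-2.5,0,0,0,0.1],
  [0,0,-1.5,0,0,0,0.1],
  [0,0,-0.5,0,0,0,0.1],
])

```text
time: 5.53
tool_pos: [0.5345, -0.1895, 0.1703]
tool_rot: [3.137, 0.001, 1.246]
contact_force: [-0.4, 0.6, -1.9]
opening: 0.0197
grip_force: 35.0
```

>>> carry_out([
  [1.16,-0.35,0,0,0,-0.004,0.1],
  [2.32,-0.69,0,0,0,-0.004,0.1],
  [2.32,-0.69,0,0,0,-0.004,0.1],
  [2.32,-0.69,0,0,0,-0.004,0.1],
  [2.32,-0.69,0,0,0,-0.004,0.1],
  [2.32,-0.69,0,0,0,-0.004,0.1],
  [2.32,-0.69,0,0,0,-0.004,0.1],
  [2.32,-0.69,0,0,0,-0.004,0.1],
])

```text
time: 6.2
tool_pos: [0.5358, -0.0054, 0.1653]
tool_rot: [-3.138, 0.0, 1.278]
contact_force: [0.1, -0.5, -3.0]
opening: 0.0201
grip_force: 35.0
```

>>> carry_out([
  [2.32,-0.69,0,0,0,-0.004,0.1],
  [2.32,-0.69,0,0,0,-0.004,0.1],
  [2.32,-0.69,0,0,0,-0.004,0.1],
  [2.32,-0.69,0,0,0,-0.004,0.1],
  [2.32,-0.69,0,0,0,-0.004,0.1],
  [2.32,-0.69,0,0,0,-0.004,0.1],
  [2.32,-0.69,0,0,0,-0.004,0.1],
  [2.32,-0.69,0,0,0,-0.004,0.1],
])

```text
time: 6.87
tool_pos: [0.5336, 0.1878, 0.1652]
tool_rot: [-3.138, 0.001, 1.31]
contact_force: [0.6, 0.3, -2.2]
opening: 0.0196
grip_force: 35.0
```

```bash
python3 - <<'E'
from h import *
d=shot("wrist"); np.savez("pics/w2.npz",**d); cv2.imwrite("pics/w2.png",cv2.resize(d["image"],(800,600),interpolation=cv2.INTER_CUBIC))
o=robot.observe();print(o["time"],o["tool_pos"],o["tool_rot"],o["contact_force"],o["torque"])
E
```

```text
6.9167 [0.53323656 0.19185394 0.16528512] [-3.13758791e+00 -1.40905627e-03  1.31266098e+00] [-0.44105388  3.55907286 -2.19783414] [ 0.16582279  0.11519092 -0.00465786]
```

View pics/w2.png

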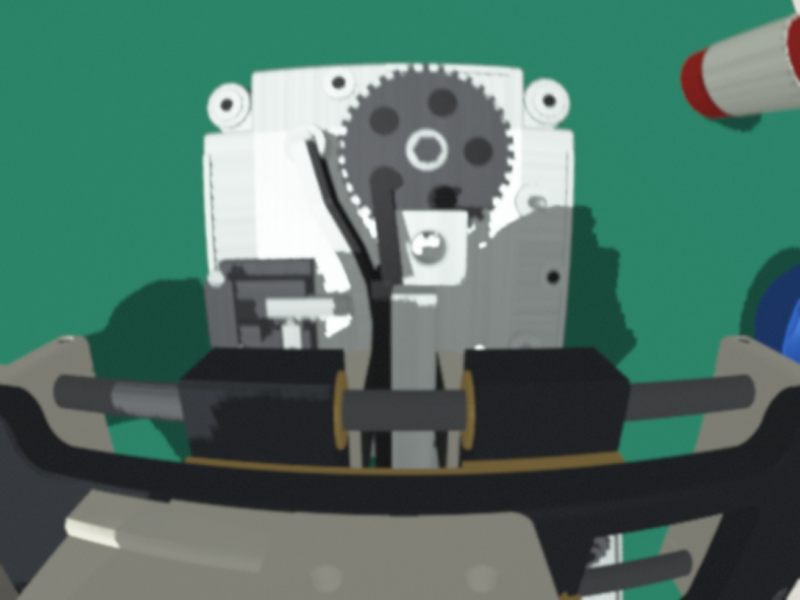

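The wrist view shows the +y pin at about (530,201), the other pin at about (525,342) nearly hidden, and the held guide's bore at (428,246). Backing off 6 cm along tool x shows both.

>>> carry_out([
  [-1,0,0,0,0,0,0.1],
  [-1,0,0,0,0,0,0.1],
  [-1,0,0,0,0,0,0.1],
  [-1,0,0,0,0,0,0.1],
  [-1,0,0,0,0,0,0.1],
  [-1,0,0,0,0,0,0.1],
  [0,0,0,0,0,0,0.1],
  [0,0,0,0,0,0,0.1],
])

```text
time: 7.58
tool_pos: [0.5199, 0.1272, 0.1675]
tool_rot: [3.141, -0.0, 1.308]
contact_force: [0.5, 0.4, -2.3]
opening: 0.0198
grip_force: 35.0
```

```bash
python3 - <<'E'
from h import *
d=shot("wrist"); np.savez("pics/w3.npz",**d); s=shot("side"); np.savez("pics/s3.npz",**s)
a=cv2.resize(d["image"][80:230,230:390],None,fx=3.6,fy=3.6,interpolation=cv2.INTER_CUBIC)
b=cv2.resize(s["image"][90:190,190:300],None,fx=2.1,fy=2.1,interpolation=cv2.INTER_CUBIC)
c=np.zeros((540,a.shape[1]+b.shape[1],3),np.uint8);c[:540,:a.shape[1]]=a[:540];c[:b.shape[0],a.shape[1]:]=b;cv2.imwrite("pics/w3.png",c);print(c.shape,a.shape)
o=robot.observe();print(o["time"],o["tool_pos"],o["tool_rot"],o["contact_force"],o["torque"])
E
```

```text
(540, 807, 3) (540, 576, 3)
7.6833 [0.5200177  0.1280874  0.16741002] [ 3.14116507e+00 -5.23651088e-04  1.30922809e+00] [ 0.17300905  0.11891599 -2.59441661] [-0.06223803  0.08040649  0.01594649]
```

View pics/w3.png

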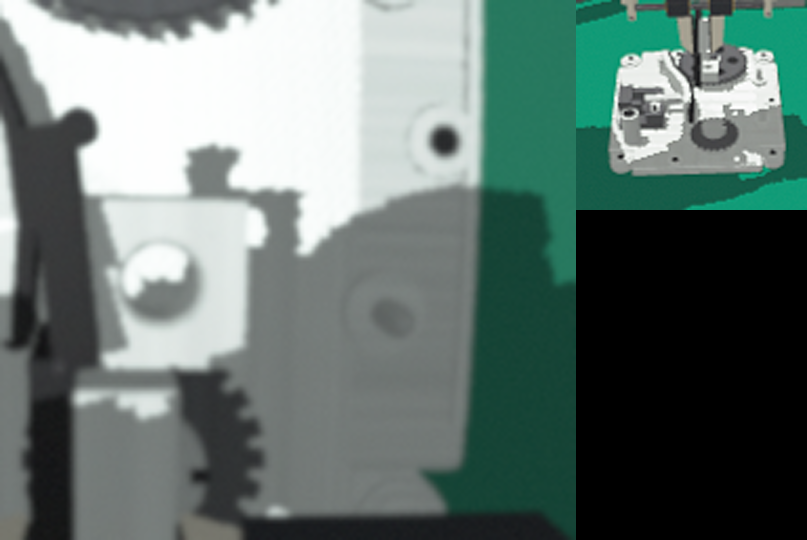

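Pads seen in w3: the -50 pin's pad ring is at crop (383,312), with the pin leaning toward (403,324); the held guide's bore is at (160,282). The +50 pin lies above the crop. I'll measure both pins and the held guide from wrist depth.

```bash
cat >> h.py <<'E'
def fpts(d):
    v,u=np.mgrid[0:384,0:512]; x=(u-d["cx"])/d["fx"];y=(v-d["cy"])/d["fy"];r=np.hypot(x,y);z=d["depth"]
    t=np.tan(np.minimum(r,1.4))/np.maximum(r,1e-9)*z
    P=np.stack([x*t,-y*t,-z,np.ones_like(z)],-1); return (P@np.linalg.inv(d["world_to_cam"]).T)[...,:3]
E
python3 - <<'E'
from h import *
for f in "w2","w3":
    d=dict(np.load(f"pics/{f}.npz")); P=fpts(d); Z=P[...,2]
    print(f,"bench/plate z",np.median(Z[np.abs(Z)<.006]),np.median(Z[(Z>.010)&(Z<.02)]))
    C=[]
    for e in [(.607,.1275),(.632,.223)]:
        m=(np.hypot(P[...,0]-e[0],P[...,1]-e[1])<.018)&(Z>.026)&(Z<.046)
        vv,uu=np.nonzero(m); Q=P[m]
        if len(Q)>3:
            t=Q[:,2]>.036; print(len(Q),"pix",uu.mean(),vv.mean(),"med",np.median(Q,0).round(4),"top",len(Q[t]),Q[t].mean(0).round(4) if t.any() else 0); C.append(np.median(Q,0))
    if len(C)==2: print("yaw",np.arctan2(*(C[1]-C[0])[1::-1])-np.pi/2,np.linalg.norm(C[1]-C[0]))
    # held guide
    m=(Z>.13)&(Z<.21)&(P[...,0]>.4); Q=P[m]; h,e=np.histogram(Q[:,2],bins=np.arange(.13,.21,.004)); print(dict(zip(e.round(3),h)))
E
```

```text
w2 bench/plate z 0.001211162609794314 0.01625365022912867
83 pix 343.7710843373494 130.710843373494 med [0.6262 0.2232 0.0387] top 59 [0.6272 0.2231 0.0395]
{np.float64(0.13): np.int64(63), np.float64(0.134): np.int64(4), np.float64(0.138): np.int64(0), np.float64(0.142): np.int64(0), np.float64(0.146): np.int64(1), np.float64(0.15): np.int64(28), np.float64(0.154): np.int64(59), np.float64(0.158): np.int64(106), np.float64(0.162): np.int64(352), np.float64(0.166): np.int64(1539), np.float64(0.17): np.int64(173), np.float64(0.174): np.int64(190), np.float64(0.178): np.int64(4615), np.float64(0.182): np.int64(205), np.float64(0.186): np.int64(124), np.float64(0.19): np.int64(77), np.float64(0.194): np.int64(25), np.float64(0.198): np.int64(37), np.float64(0.202): np.int64(280)}
w3 bench/plate z 0.00121316342689895 0.01624588704685767
85 pix 339.22352941176473 168.1764705882353 med [0.6011 0.1276 0.0386] top 61 [0.602 0.127 0.04 ]
88 pix 341.1136363636364 67.88636363636364 med [0.6265 0.2222 0.0386] top 63 [0.6274 0.2226 0.04  ]
yaw -0.2618405921252813 0.09795390556720028
{np.float64(0.13): np.int64(0), np.float64(0.134): np.int64(0), np.float64(0.138): np.int64(0), np.float64(0.142): np.int64(0), np.float64(0.146): np.int64(0), np.float64(0.15): np.int64(12), np.float64(0.154): np.int64(37), np.float64(0.158): np.int64(91), np.float64(0.162): np.int64(96), np.float64(0.166): np.int64(1630), np.float64(0.17): np.int64(291), np.float64(0.174): np.int64(171), np.float64(0.178): np.int64(383), np.float64(0.182): np.int64(4493), np.float64(0.186): np.int64(118), np.float64(0.19): np.int64(120), np.float64(0.194): np.int64(55), np.float64(0.198): np.int64(10), np.float64(0.202): np.int64(54)}
```

```bash
python3 - <<'E'
from h import *
d=dict(np.load("pics/w3.npz")); P=fpts(d)
k=lambda c:((c[0]+.5)/3.6-.5+230,(c[1]+.5)/3.6-.5+80)
B=onz(d,*k((160,282)),.168,True); print("bore",B)
t=np.array([.5200,.1279]);y=1.309;tx=np.array([np.cos(y),np.sin(y)]);ty=np.array([np.sin(y),-np.cos(y)])
print("bore in tool",(B[:2]-t)@tx,(B[:2]-t)@ty)
print("pad",onz(d,*k((383,312)),.021,True),"pintop",onz(d,*k((403,324)),.041,True))
# web top rectangle and shoe in tool frame
Z=P[...,2]; m=(Z>.178)&(Z<.188); Q=P[m][:,:2]-t; q=np.c_[Q@tx,Q@ty]; q=q[(q[:,0]>0)&(np.abs(q[:,1])<.04)]
print(np.percentile(q,[1,50,99],axis=0))
# slope of web top along tool x and y
A=np.c_[q,np.ones(len(q))]; zz=Z[m][((Q@tx)>0)&(np.abs(Q@ty)<.04)]; print("tilt",np.linalg.lstsq(A,zz,rcond=None)[0])
M=np.linalg.inv(d["world_to_cam"]);print("cam in tool",(M[:2,3]-t)@tx,(M[:2,3]-t)@ty,M[2,3])
im=d["image"]; cv2.imwrite("pics/w3b.png",cv2.resize(im[45:185,310:370],None,fx=4,fy=4,interpolation=cv2.INTER_CUBIC))
E
```

```text
bore [0.53927518 0.17106009 0.168     ]
bore in tool 0.04667820511063924 0.0074478821856874666
pad [0.60238599 0.12635056 0.021     ] pintop [0.60274709 0.12616831 0.041     ]
[[ 0.00346718 -0.01692761]
 [ 0.02489529 -0.00342825]
 [ 0.06882487  0.01523011]]
tilt [-0.00282622 -0.00881945  0.18306893]
cam in tool 0.06605744608167506 -0.0007246566095270024 0.31868971580522243
```

View pics/w3b.png

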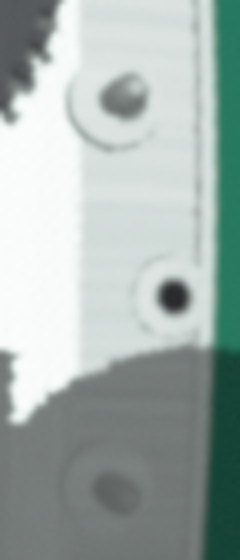

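>>> carry_out([
  [1,1.05,0.5,0,0,0,0.1],
  [1,1.05,1,0,0,0,0.1],
  [1,1.05,1.5,0,0,0,0.1],
  [1,1.05,2,0,0,0,0.1],
  [1,1.05,2,0,0,0,0.1],
  [1,1.05,1.5,0,0,0,0.1],
  [1,1.05,0.7,0,0,0,0.1],
  [0,0,0,0,0,0,0.1],
])

```text
time: 8.35
tool_pos: [0.6097, 0.1783, 0.0727]
tool_rot: [-3.14, 0.0, 1.311]
contact_force: [-1.2, -0.5, -1.4]
opening: 0.0197
grip_force: 35.0
```

```bash
python3 - <<'E'
from h import *
d=shot("wrist"); np.savez("pics/w4.npz",**d); s=shot("scene"); np.savez("pics/s4.npz",**s)
a=cv2.resize(d["image"][60:260,200:330],None,fx=2.9,fy=2.9,interpolation=cv2.INTER_CUBIC)
b=cv2.resize(s["image"][195:275,320:420],None,fx=4,fy=4,interpolation=cv2.INTER_CUBIC)
c=np.zeros((580,a.shape[1]+b.shape[1],3),np.uint8);c[:580,:a.shape[1]]=a[:580];c[:b.shape[0],a.shape[1]:]=b;cv2.imwrite("pics/w4.png",c);print(c.shape,a.shape)
o=robot.observe();print(o["time"],o["tool_pos"],o["tool_rot"],o["contact_force"],o["torque"])
E
```

```text
(580, 777, 3) (580, 377, 3)
8.45 [0.60859486 0.17731056 0.07463954] [-3.14055777e+00  3.46096063e-04  1.31073620e+00] [-0.54171544 -0.40946416 -2.5834328 ] [-0.08967561  0.07059476  0.03648156]
```

View pics/w4.png

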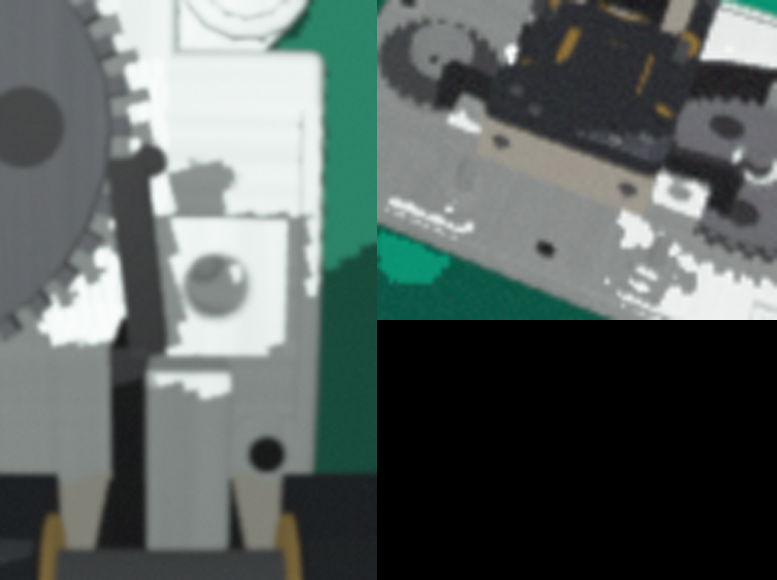

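In the wrist view the bore is at (217,285) with the pin just visible through it at about (208,272); in the scene view the left boss is at (467,105) and the right bore at (680,190). I'll print the pixels inside the bore to locate the pin.

```bash
python3 - <<'E'
from h import *
np.set_printoptions(linewidth=200)
d=dict(np.load("pics/w4.npz")); P=fpts(d); g=cv2.cvtColor(d["image"],cv2.COLOR_BGR2GRAY)
print(g[146:171,262:288]); print((P[146:171,262:288,2]*1000).round().astype(int))
m=np.zeros_like(g,bool); m[146:171,262:288]=1
q=m&(P[...,2]>.028)&(P[...,2]<.05); print(q.sum(),P[q].mean(0).round(4),np.argwhere(q).mean(0))
M=np.linalg.inv(d["world_to_cam"]);print(M[:3,3])
E
```

```text
[[227 240 243 242 242 241 240 237 234 232 230 229 227 227 228 231 234 237 238 238 238 238 237 238 237 238]
 [230 240 242 242 240 237 231 223 215 205 198 194 192 195 201 210 218 224 230 233 236 236 237 237 238 238]
 [238 241 242 240 235 225 208 188 174 162 155 151 150 155 166 178 187 199 211 222 228 233 236 237 238 238]
 [242 242 241 235 223 198 172 152 141 135 130 126 124 127 135 148 158 168 183 200 215 226 233 236 237 238]
 [243 241 237 224 197 165 144 133 129 127 124 120 117 115 121 132 144 157 172 189 204 217 227 233 236 238]
 [242 239 228 206 172 144 129 126 124 124 122 118 115 114 119 131 147 172 196 207 209 210 218 229 235 237]
 [241 233 215 183 151 129 122 122 122 123 120 116 113 114 121 135 156 194 223 229 221 206 209 223 232 236]
 [238 225 196 161 134 119 115 118 119 119 116 113 112 116 125 137 156 196 227 234 224 202 198 215 229 235]
 [233 213 177 146 124 114 113 115 115 114 112 111 113 121 129 137 151 182 219 232 223 198 188 206 223 233]
 [226 201 163 139 121 112 110 111 111 111 111 113 119 127 133 137 144 167 206 226 218 189 179 196 218 230]
 [220 192 160 138 125 119 116 
[... 3640 characters left out ...]
65  65  63  61  62  61  63  63  64  64  65  68  69  72  73  74  74  75  74]
 [ 74  73  74  75  73  73  71  68  67  66  66  65  64  65  66  67  67  69  70  72  73  74  75  74  75  74]
 [ 74  75  73  74  75  74  74  73  71  69  69  69  68  69  70  69  71  70  72  73  73  74  74  75  74  75]
 [ 74  74  75  74  74  74  74  74  73  74  73  72  72  72  72  72  74  74  74  74  74  75  74  75  75  74]
 [ 75  73  74  74  74  74  74  75  74  73  74  74  73  73  74  73  74  74  74  75  75  75  74  73  75  74]
 [ 74  74  75  74  74  74  75  74  75  74  73  75  74  75  73  73  74  75  74  74  74  75  74  75  74  75]]
82 [0.6288 0.2212 0.0405] [152.80487805 271.57317073]
[0.62628211 0.24303753 0.22388408]
```

```bash
python3 - <<'E'
from h import *
d=dict(np.load("pics/w4.npz"))
B=onz(d,274.8,158.1,.0745,True); T=onz(d,271.3,152,.042,True); y=1.3107
tx=np.array([np.cos(y),np.sin(y)]);ty=np.array([np.sin(y),-np.cos(y)]); e=(T-B)[:2]; t=np.array([.6086,.1773])
print("bore",B,"pin",T,"need move tool x,y mm",e@tx*1e3,e@ty*1e3,"bore in tool",(B[:2]-t)@tx,(B[:2]-t)@ty)
# scene: other boss / pin
s=dict(np.load("pics/s4.npz")); P=pts(s); Z=P[...,2]*1000
np.set_printoptions(linewidth=220)
print("scene px of boss -50 crop", 320+(467-377)/4,195+105/4)
print(Z[212:246,328:352].round().astype(int))
E
```

```text
bore [0.62923077 0.22222758 0.0745    ] pin [0.62873188 0.22191271 0.042     ] need move tool x,y mm -0.43258070160919665 -0.40112938133828535 bore in tool 0.048722137104460383 0.008382665661193441
scene px of boss -50 crop 342.5 221.25
[[ 35  33  38  39  40  41  41  41  88  89  87  88  89  88  87  89  89  34  35  37  34  32  31 608]
 [ 35  35  35  34  37  38  38  40  84  86  85  84  86  89  89  89  86  88  89  36  35  34 173 174]
 [ 34  36  36  35  35  36  37  37  83  83  83  82  83  86  87  87  90  89  88  87  89 174 174 174]
 [ 35  35  36  36  35  35  35  76  78  79  79  79  82  83  84  86  85  85  89  88  88 175 174 175]
 [ 35  36  35  35  35  33  36  76  77  77  76  78  78  80  80  83  83  86  86  88 175 174 175 176]
 [ 32  34  35  36  36  36  36  72  74  75  74  75  76  78  77  78  85  82  83  84 173 175 175 176]
 [ 32  33  35  33  35  35  37  70  71  71  70  71  72  74  74  77  79  79  80  82 174 175 173 174]
 [ 25  33  36  35  32  32  32  67  67  65  67  69  69  75  74  73  75  76  77 172 173 175 174 174]
 [ 19  30  33  29  28  32  63  65  66  65  63  67  74  72  74  73  75  
[... 1803 characters left out ...]
4  16]
 [ 16  14  15  15  16  15  14  14  20  22  22  21  29  33  33  31  21  21  15  16  17  16  16  16]
 [ 16  15  16  16  15  15  15  16  22  22  21  21  28  28  29  30  21  21  23  15  16  16  15  14]
 [ 15  16  14  15  15  13  16  16  21  20  22  20  26  25  26  26  23  21  21  15  15  15  16  15]
 [ 15  16  16  15  16  13  17  17  20  23  22  21  22  23  23  21  22  21  21  15  15  16  16  16]
 [ 15  17  16  15  16  14  14  15  21  21  21  22  22  20  23  20  23  20  21  17  15  16  15  15]
 [ 14  14  16  14  14  15  15  17  16  19  20  20  22  22  21  20  22  22  22  16  14  16  15  14]
 [ 14  14  15  16  16  15  15  17  14  17  20  20  22  21  20  22  20  22  16  16  14  14  14  16]]
```

The +50 bore is within 0.4 mm of its pin, and the yaw agrees to 0.002–0.004 rad, so I can go down.

>>> carry_out([
  [-0.04,-0.04,0.2,0,0,-0.002,0.1],
  [0,0,0.5,0,0,0,0.1],
  [0,0,0.5,0,0,0,0.1],
  [0,0,0.5,0,0,0,0.1],
  [0,0,0.3,0,0,0,0.1],
  [0,0,0.2,0,0,0,0.1],
  [0,0,0.2,0,0,0,0.1],
  [0,0,0,0,0,0,0.1],
])

```text
time: 9.12
tool_pos: [0.6089, 0.1773, 0.0516]
tool_rot: [3.14, -0.002, 1.312]
contact_force: [1.6, 3.2, 0.3]
opening: 0.02
grip_force: 35.0
```

>>> carry_out([
  [0,0,0.1,0,0,0,0.1],
  [0,0,0.15,0,0,0,0.1],
  [0,0,0.15,0,0,0,0.1],
  [0,0,0.15,0,0,0,0.1],
  [0,0,0.15,0,0,0,0.1],
  [0,0,0.1,0,0,0,0.1],
  [0,0,0,0,0,0,0.1],
  [0,0,0,0,0,0,0.1],
])

```text
time: 9.78
tool_pos: [0.6089, 0.1777, 0.0436]
tool_rot: [3.14, -0.002, 1.312]
contact_force: [1.5, 7.4, 0.7]
opening: 0.0197
grip_force: 35.0
```

```bash
python3 - <<'E'
from h import *
o=robot.observe();print(o["time"],o["tool_pos"],o["tool_rot"],o["contact_force"],o["torque"])
E
```

```text
9.7833 [0.60894855 0.17770701 0.04363282] [ 3.14028780e+00 -2.18251012e-03  1.31202411e+00] [1.45718836 7.40067144 0.73826746] [ 1.13003898 -0.16169287  0.05234647]
```

>>> carry_out([
  [0.06,0,0,0,0,0,0.1],
  [0.03,0,0.1,0,0,0,0.1],
  [0,0,0.15,0,0,0,0.1],
  [0,0,0.15,0,0,0,0.1],
  [0,0,0.15,0,0,0,0.1],
  [0,0,0.1,0,0,0,0.1],
  [0,0,0.05,0,0,0,0.1],
  [0,0,0,0,0,0,0.1],
])

```text
time: 10.45
tool_pos: [0.6089, 0.1779, 0.0366]
tool_rot: [3.141, -0.001, 1.312]
contact_force: [-0.7, 6.1, 3.2]
opening: 0.0196
grip_force: 35.0
```

>>> carry_out([
  [0.05,0,0.05,0,0,0,0.1],
  [0,0,0.05,0,0,0,0.1],
  [0,0,0.05,0,0,0,0.1],
  [0,0,0,0,0,0,0.1],
  [0,0,0,0,0,0,0.1],
  [0,0,0,0,0,0,0.1],
  [0,0,0,0,0,0,0.1],
  [0,0,0,0,0,0,0.1],
])

```text
time: 11.12
tool_pos: [0.6089, 0.1779, 0.0365]
tool_rot: [3.141, -0.0, 1.312]
contact_force: [-3.6, 3.6, 12.0]
opening: 0.0197
grip_force: 35.0
```

Seated: z stopped at 36.5 mm while the down force rose to 12 N. Now I release and lift.

>>> carry_out([
  [0,0,-0.05,0,0,0,0.5],
  [0,0,0,0,0,0,0.5],
  [0,0,0,0,0,0,0.5],
  [0,0,0,0,0,0,0.5],
  [0,0,0,0,0,0,0.5],
  [0,0,0,0,0,0,0.5],
  [0,0,0,0,0,0,0.5],
  [0,0,0,0,0,0,0.5],
])

```text
time: 11.78
tool_pos: [0.6087, 0.1778, 0.0351]
tool_rot: [-3.141, 0.0, 1.312]
contact_force: [-0.1, -0.2, -1.2]
opening: 0.0462
grip_force: 0.0
```

>>> carry_out([
  [0,0,-0.5,0,0,0,0.5],
  [0,0,-1,0,0,0,0.5],
  [0,0,-1.5,0,0,0,0.5],
  [0,0,-2,0,0,0,0.5],
  [0,0,-2,0,0,0,0.5],
  [0,0,-1.5,0,0,0,0.5],
  [0,0,-0.5,0,0,0,0.5],
  [0,0,0,0,0,0,0.5],
])

```text
time: 12.45
tool_pos: [0.6097, 0.1781, 0.1276]
tool_rot: [3.138, -0.002, 1.312]
contact_force: [0.4, -0.2, -0.9]
opening: 0.046
grip_force: 0.0
```

```bash
python3 - <<'E'
from h import *
d=shot("wrist"); np.savez("pics/w5.npz",**d); P=fpts(d)
o=robot.observe();print(o["time"],o["tool_pos"],o["tool_rot"])
S=np.array([.6166,.1759]); y=-.2588; ex=np.array([np.cos(y),np.sin(y)]);ey=np.array([-ex[1],ex[0]])
X=(P[...,:2]-S)@ex*1e3;Y=(P[...,:2]-S)@ey*1e3;Z=P[...,2]*1e3
ok=(P[...,0]>.3)
m=ok&(abs(X)<9)&(abs(Y-41)<4)&(Z<60);print("boss top z (exp 37)",np.median(Z[m]),m.sum())
m=ok&(X>-7)&(X<1)&(Y>10)&(Y<34)&(Z<70);print("web top (51)",np.median(Z[m]),m.sum())
m=ok&(X>-17)&(X<-12)&(Y>10)&(Y<34)&(Z<70);print("shoe",np.median(Z[m]) if m.any() else 0,m.sum())
# rail in view: top points
for yy in range(-60,60,8):
    m=ok&(abs(Y-yy)<3)&(X>-150)&(X<-50)&(Z>46)&(Z<55)
    if m.sum()>5: print(yy,m.sum(),np.percentile(X[m],[3,50,97]).round(1),np.median(Z[m]).round(1))
s=shot("scene"); np.savez("pics/s5.npz",**s)
cv2.imwrite("pics/w5.png",np.hstack([cv2.resize(d["image"],(400,300)),cv2.resize(s["image"][160:295,300:455],(400,300))]))
E
```

```text
12.5 [0.60897021 0.17793491 0.12598847] [ 3.14023914e+00 -6.80074784e-04  1.31185087e+00]
boss top z (exp 37) 37.94691395221132 222
web top (51) 52.10055343883718 299
shoe 52.01161844039048 178
-12 111 [-114.1 -105.9  -99.6] 50.9
-4 156 [-149.  -110.  -100.8] 50.6
4 133 [-144.  -109.5 -102.2] 51.1
12 128 [-120.6 -112.2 -105.1] 50.9
20 137 [-124.7 -115.6 -108.1] 51.2
28 139 [-129.1 -119.8 -112.9] 51.0
36 140 [-133.7 -125.  -117. ] 51.1
44 134 [-138.  -128.7 -121.8] 51.1
52 125 [-140.4 -131.8 -125.7] 51.0
```

Depth confirms the guide is seated: boss top 37 mm, web 51 mm. The rail face is at about -99 mm (seat axes) at the push point. Next I shut the fingers, move into the gap and push.

>>> carry_out([
  [-0.3,-1,0,0,0,0,0],
  [-0.3,-1,0,0,0,0,0],
  [-0.3,-1,0,0,0,0,0],
  [-0.3,-1,0,0,0,0,0],
  [-0.3,-1,0,0,0,0,0],
  [0,0,0,0,0,0,0],
  [0,0,0,0,0,0,0],
  [0,0,0,0,0,0,0],
], force=40)

```text
time: 13.22
tool_pos: [0.5569, 0.1761, 0.1247]
tool_rot: [-3.141, 0.0, 1.312]
contact_force: [0.0, -0.1, -0.8]
opening: 0.0011
grip_force: 0.0
```

>>> carry_out([
  [0,0,1,0,0,0,0],
  [0,0,1.5,0,0,0,0],
  [0,0,1.5,0,0,0,0],
  [0,0,1.5,0,0,0,0],
  [0,0,1.5,0,0,0,0],
  [0,0,1.25,0,0,0,0],
  [0,0,0.9,0,0,0,0],
  [0,0,0.5,0,0,0,0],
])

```text
time: 13.88
tool_pos: [0.5561, 0.1759, 0.0267]
tool_rot: [-3.139, 0.001, 1.312]
contact_force: [-0.1, 0.3, 0.4]
opening: 0.0003
grip_force: 0.0
```

>>> carry_out([
  [0,-0.3,0,0,0,0,0],
  [0,-0.4,0,0,0,0,0],
  [0,-0.4,0,0,0,0,0],
  [0,-0.3,0,0,0,0,0],
  [0,-0.3,0,0,0,0,0],
  [0,-0.2,0,0,0,0,0],
  [0,-0.1,0,0,0,0,0],
  [0,0,0,0,0,0,0],
])

```text
time: 14.55
tool_pos: [0.5371, 0.1814, 0.029]
tool_rot: [3.141, -0.0, 1.312]
contact_force: [0.2, 0.1, -0.2]
opening: -0.0
grip_force: 0.0
```

>>> carry_out([
  [0,-0.15,0,0,0,0,0],
  [0,-0.15,0,0,0,0,0],
  [0,-0.15,0,0,0,0,0],
  [0,-0.15,0,0,0,0,0],
  [0,-0.15,0,0,0,0,0],
  [0,-0.15,0,0,0,0,0],
  [0,-0.1,0,0,0,0,0],
  [0,0,0,0,0,0,0],
])

```text
time: 15.22
tool_pos: [0.5323, 0.1819, 0.0293]
tool_rot: [3.132, -0.001, 1.312]
contact_force: [14.5, -11.7, -8.4]
opening: 0.0003
grip_force: 8.0
```

>>> carry_out([
  [0,-0.15,0,0,0,0,0],
  [0,-0.15,0,0,0,0,0],
  [0,-0.15,0,0,0,0,0],
  [0,-0.15,0,0,0,0,0],
  [0,-0.1,0,0,0,0,0],
  [0,-0.1,0,0,0,0,0],
  [0,0,0,0,0,0,0],
  [0,0,0,0,0,0,0],
])

```text
time: 15.88
tool_pos: [0.5236, 0.1836, 0.0297]
tool_rot: [3.134, 0.0, 1.312]
contact_force: [10.3, -12.8, -0.7]
opening: 0.0002
grip_force: 6.4
```

```bash
cat > r.py <<'E'
from h import *
S=np.array([.6166,.1759]); y=-.2588; ex=np.array([np.cos(y),np.sin(y)]);ey=np.array([-ex[1],ex[0]])
o=robot.observe();t=o["tool_pos"][:2]-S;print(o["time"],"tool in seat",t@ex*1e3,t@ey*1e3,o["tool_pos"][2],"F",o["contact_force"][:2]@ex,o["contact_force"][:2]@ey,o["contact_force"][2])
for n in "wrist","scene":
    d=shot(n); P=fpts(d) if n=="wrist" else pts(d); np.savez(f"pics/r_{n}.npz",**d)
    X=(P[...,:2]-S)@ex*1e3;Y=(P[...,:2]-S)@ey*1e3;Z=P[...,2]*1e3; print(n)
    for yy in list(range(-56,64,8)):
        m=(abs(Y-yy)<3)&(X>-165)&(X<-60)&(Z>46)&(Z<55)
        if m.sum()>5: print(yy,m.sum(),np.percentile(X[m],[3,50,97]).round(1),np.median(Z[m]).round(1))
E
python3 r.py
```

```text
15.8833 tool in seat -91.88161226258723 -16.36673959086731 0.02965404978471368 F 13.198347054994747 -9.775249046929527 -0.7398501190063425
wrist
-8 304 [-164.1 -153.9  -91. ] 47.2
0 347 [-164.2 -154.1 -144.4] 47.1
8 401 [-127.7 -120.3 -113.5] 51.2
16 443 [-130.8 -122.8 -115.7] 51.0
24 452 [-134.2 -126.1 -118.8] 51.1
32 464 [-137.8 -129.5 -122.1] 51.1
40 466 [-141.  -132.8 -125.5] 51.1
48 437 [-143.1 -135.5 -129.1] 51.1
56 425 [-144.7 -137.2 -130.7] 51.1
scene
24 18 [-131.8 -121.8 -117.1] 50.0
32 18 [-135.1 -125.2 -120.5] 49.9
40 17 [-137.2 -129.9 -123.7] 49.2
48 17 [-142.7 -133.5 -126.3] 50.0
56 17 [-143.  -134.5 -128.6] 50.3
```

Rail is at about 0.13 rad with 16 N. I'll push on about 9 mm.

>>> carry_out([
  [0,-0.15,0,0,0,0,0],
  [0,-0.15,0,0,0,0,0],
  [0,-0.15,0,0,0,0,0],
  [0,-0.15,0,0,0,0,0],
  [0,-0.15,0,0,0,0,0],
  [0,-0.15,0,0,0,0,0],
  [0,0,0,0,0,0,0],
  [0,0,0,0,0,0,0],
])

```text
time: 16.65
tool_pos: [0.5157, 0.185, 0.03]
tool_rot: [3.132, 0.001, 1.312]
contact_force: [12.1, -18.4, 0.8]
opening: 0.0004
grip_force: 8.5
```

```bash
python3 r.py
```

```text
16.65 tool in seat -99.83811428616785 -17.04864860084221 0.030006265070132626 F 16.42273629011419 -14.64101696028781 0.8237907500846873
wrist
-8 199 [-164.5 -157.6  -98.6] 47.5
0 279 [-164.5 -156.5 -130.8] 47.1
8 393 [-134.3 -127.  -120.3] 51.2
16 417 [-136.3 -128.9 -121.8] 51.0
24 439 [-139.2 -131.6 -124.5] 51.2
32 458 [-141.8 -134.1 -126.9] 51.1
40 457 [-144.5 -136.7 -129.8] 51.1
48 436 [-145.9 -138.7 -132.3] 51.2
56 432 [-146.8 -139.5 -133.1] 51.3
scene
24 17 [-136.7 -126.6 -121.6] 49.8
32 19 [-140.3 -130.8 -124. ] 50.2
40 17 [-142.6 -132.  -126.6] 50.1
48 15 [-144.1 -137.3 -130.2] 50.5
56 18 [-145.  -136.4 -130.2] 50.1
```

>>> carry_out([
  [-0.1,-0.05,0,0,0,0,0],
  [-0.1,-0.05,0,0,0,0,0],
  [-0.1,0,0,0,0,0,0],
  [0,0,0,0,0,0,0],
  [0,0,0,0,0,0,0],
  [0,0,0,0,0,0,0],
  [0,0,0,0,0,0,0],
  [0,0,0,0,0,0,0],
])

```text
time: 17.42
tool_pos: [0.5145, 0.1847, 0.0301]
tool_rot: [3.131, -0.003, 1.311]
contact_force: [13.3, -6.4, -1.8]
opening: 0.0004
grip_force: 7.0
```

```bash
python3 r.py; python3 - <<'E'
from h import *
d=dict(np.load("pics/r_wrist.npz"));s=dict(np.load("pics/r_scene.npz"))
cv2.imwrite("pics/fin.png",np.vstack([cv2.resize(d["image"][40:250,100:400],(800,300)),cv2.resize(s["image"][130:295,250:455],(800,300))])if 0 else np.hstack([cv2.resize(d["image"],(400,300)),cv2.resize(s["image"][135:295,250:460],(400,300),interpolation=cv2.INTER_CUBIC)]))
E
```

```text
17.4167 tool in seat -100.99687156987052 -17.646952540923127 0.030054664387463202 F 14.45853058949193 -2.8275927221828177 -1.8315579554077472
wrist
-8 206 [-164.6 -157.8  -99.8] 47.5
0 325 [-164.2 -155.4 -121.5] 47.2
8 392 [-135.2 -127.9 -121.2] 51.1
16 428 [-137.1 -129.8 -122.7] 51.1
24 436 [-140.1 -132.4 -125.4] 51.2
32 453 [-142.5 -134.8 -127.7] 51.1
40 447 [-144.9 -137.4 -130.5] 51.1
48 432 [-146.4 -139.2 -132.8] 51.1
56 429 [-147.  -139.8 -133.5] 51.2
scene
24 16 [-137.5 -129.1 -123.2] 50.1
32 18 [-141.  -131.7 -125.4] 50.1
40 17 [-143.7 -132.3 -127.3] 50.5
48 14 [-145.2 -137.5 -131.2] 50.3
56 17 [-144.8 -136.9 -132.6] 50.4
```

View pics/fin.png

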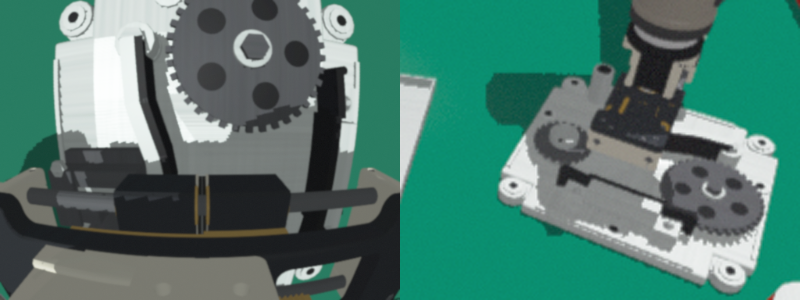

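The final view shows the guide seated on its pins, shoe inward (scene half, around (630,195)). The rail is held back by the shut fingers, and the deep socket still stands at (603,75). The rail measures about 0.23 rad, with a steady 14.5 N.

```bash
python3 -c "
from cell import robot
print(robot.hand_in())"
```

```text
the job is handed in; nothing more can be done
None
```

I seated the guide fully on its two pins, shoe towards the sprockets, and let go; the gripper now holds the tensioner rail back at about 0.23 rad, past both clicks, and the job was handed in at about 17.5 s (no verdict came back).

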